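Index the tilted turntable and lock it with its pin

TASK

Turn the tilted indexing table clockwise by its black handle until the disc's lug lies over the ear of the blue stand and clicks into its detent. Then take the steel lock pin from the wooden rack and push it fully home through the holes of lug and ear, so that it locks the table, and let go. Leave everything else on the bench where it is.

Things in the scene. Friction and masses are not known exactly. Their poses are not given: they have to be found in the camera images.
- turntable (a joint): Turn angle (rad) of the steel disc of the indexing table about its tilted axis, counter-clockwise positive seen from above the disc. 0: its lug lies exactly over the ear of the blue stand, in the detent. Starts at 0.5 to 1.25; stops at -0.25 and 1.5. Light friction (0.08 N m); it stays where it is left.
- plunger: The detent: a 12 mm spring ball in a dark block beside the disc's rim (no higher than the disc, out to 137 mm from the axis); it drops between two studs on the rim. Turning towards 0, a stud meets it at 0.2 rad and needs about 5 N at the handle to pass; within 0.07 rad it drops in, pulls the disc to 0 by itself and holds it against 4 N at the handle. Origin at the ball's centre when fully out.
- axis_top (a point): Point on the turning axis at the disc's top face, under the aluminium flange; fixed to the blue stand. z: the turning axis, leaning 30 degrees from vertical; x: uphill along the face, straight to the ear. Disc 160 mm across, 14 thick; the flange on it 72 mm across, its 46 mm hub 34 mm high. Foot of the stand 190 x 170 mm.
- knob (a point): On the axis of the disc's handle, an upright round black grip 22 mm across, 52 mm long, parallel to the turning axis, on a short arm 100 mm from that axis, half a turn from the lug. The point is 28 mm above the arm, 24 mm below the grip's top. Frame turns with the disc, z along the turning axis. The grip spins freely on its spindle, so the hand need not turn with the disc.
- lug_hole (a point): Centre of the mouth of the hole in the disc's lug (a square steel tab, 42 x 38 mm, 12 mm thick, on the rim), at the lug's top face, 98 mm from the turning axis. Hole 13 mm across, straight through. Frame turns with the disc; z along the turning axis, out of the face.
- ear_hole (a point): Centre of the mouth of the hole in the ear of the blue stand (dark square tab, 46 x 44 mm, 14 mm thick), at the ear's top face, 98 mm from the turning axis. Hole 13 mm across, straight through, open below. z along the turning axis. With the disc at 0 this point lies 14 mm straight below lug_hole along z, with a 2 mm gap between lug and ear.
- lock_pin: Loose steel lock pin, 0.13 kg: a plain round head 22 mm across and 38 mm long with a 10 mm shank, 36 mm long, with a tapered tip. It stands upright in one of the three holes of the wooden rack, head above; the other two hold files. Origin on its axis at the head's underside (which rests on the rack's top, 48 mm above the bench); z runs up along the pin into the head.
- pin_tip (a point): Tip of the lock pin's shank, 36 mm below its origin. Same axes.
- rack: Fixed wooden block, 210 x 50 x 48 mm high, with three upright holes 70 mm apart along its long (x) axis. Origin under its middle.
- file_a: Bystander: small file with a wooden handle 26 mm thick, standing 62 mm above the rack. Origin where the handle meets the rack's top.
- file_b: Bystander: another file like file_a.
- v_block: Bystander: dark steel V-block, 50 x 60 x 40 mm. Origin under its middle.
- oiler: Bystander: red oil can 60 mm across, 130 mm high with its spout. Origin under its middle.
- jar: Bystander: clear jar 60 mm across, 70 mm high. Origin under its middle.
- wrench: Bystander: wrench, 175 mm long, lying on the bench.
- hammer: Bystander: hammer, about 300 mm long, lying on the bench.
- tin: Bystander: orange tin with a white lid, 80 mm across, 90 mm high. Origin under its middle.
Not all that is in view belongs to the job. Of the things shaped like the lock_pin, the steel one is meant.

How it is judged:
On the way:
1. the table is turned into its detent, within 0.035 rad of lug over ear, and has come to rest there (value of joint turntable between -0.035 and 0.035 rad and velocity of joint turntable between -0.05 and 0.05 rad/s), for 0.3 s.
At the end, for the whole second after the job is handed in: The table is in its detent (turn angle within 0.035 rad of 0) and the lock pin is at rest through both holes: tip at least 17 mm below the ear's top face and within 5 mm of the hole's axis, pin within 0.16 rad of that axis, head's underside at most 4 mm above the lug (value of joint turntable between -0.035 and 0.035 rad and x of pin_tip in the frame of ear_hole between -0.005 and 0.005 m and y of pin_tip in the frame of ear_hole between -0.005 and 0.005 m and z of pin_tip in the frame of ear_hole below -0.017 m and z of lock_pin in the frame of lug_hole below 0.004 m and angle between the z axis of lock_pin and the z axis of ear_hole, either way round below 0.16 rad and linear speed of lock_pin below 0.02 m/s); the robot touches nothing.
It fails at once if a bystander (file, V-block, oil can, jar, wrench, hammer or tin) is moved by more than 30 mm (distance of any of file_a, file_b, v_block, oiler, jar, wrench, hammer, tin from where it was at the start of the episode above 0.03 m).
It also fails if it takes over 54 s, if anything falls off the work surface, if the arm or the gripper's body presses on something with over 40 N, if the wrist force passes 120 N, or if a joint passes its speed limit or range.

ROBOT

A 6-joint arm with a two-finger parallel gripper is mounted at the origin on the work surface. World frame = base frame: x ahead of the robot, y to its left, z up, the work surface at z = 0. Lengths are in m, angles in rad, forces in N, time in s.
With the tool pointing down it reaches from about 0.3 to 0.775 m from the base axis. Payload 14.6 kg.
Tool frame: the origin (TCP) lies at the very end of the fingers, on their centre line; the grasp point (between the pads) lies 19 mm behind it; z points along the fingers, y is the line along which they close (so a half turn about z gives the same grasp; the last joint's range is limited). The gripper opens to 94 mm and grips with 3 to 60 N. Pads are 16 mm wide; open, the fingers measure 119 mm over their backs; the gripper's body (75 mm by 177 mm) begins 78 mm behind the grasp point.
Start: joints at [1.238, 0.3, 1.521, -0, 1.321, -0.067], TCP at [0.144, 0.531, 0.205] pointing down, gripper open.
Joint ranges: [-3.03, 3.03], [-0.79, 2.21], [0.23, 2.52], [-1.04, 4.18], [0, 3.07], [-2.55, 2.55]. Speed limits (rad/s): [2.22, 2.22, 2.57, 3.14, 3.14, 3.14].

INTERFACE

Orientations are given as [roll, pitch, yaw] about the fixed x, y, z axes, in that order (R = Rz(yaw) Ry(pitch) Rx(roll)).
In Python, from station import ctrl gives the robot as it stands. The module is installed in compiled form; this text tells all that it offers.
- The arm moves only by the tool step_arm, never from a script. Its argument "deltas" is a list of rows, each an object with "dp": the shift along the tool's x, y, z scaled (see below), a list of three; "twist": the turn about the tool's z scaled (see below). In form: [{"dp": [tx, ty, tz], "twist": twist}, ...]. A call has 1 to 12 rows; each row shifts and turns the commanded pose from where the row before left it, along the tool's axes as they then stand; what a row does not reach is not made up. The controller multiplies each number of a shift by 0.04 m and each number of a turn by 4 degrees. A row lasts 1/10 s, in which the tool goes at most 50 mm and 8.59 degrees, less where a joint would pass 70% of its speed; a pose out of reach is approached as far as the arm can. A call with a number of a shift or a turn outside -1 to 1 is refused whole. A call with a gripper value outside its range is refused whole. "gripper" is the opening, from -1 (shut) to 1 (fully open), set as the call begins (left out, the last holds). The fingers move at their own pace and stop on an object; "squeeze" is the grip in N (left out, the last holds). Time passes only in rows, so rows that do not move let the fingers close. It gives the time, the measured TCP pose, the force, the opening and the grip force at its end, in the units of the state.
- ctrl.get_obs(): the state, without advancing time (a new reading comes with each control period).
- ctrl.camera(name): name is "scene" or "top" or "wrist"; returns (picture, depth): 480x640x3 uint8, red, green, blue; 480x640 float32, m along the optical axis (not along the pixel's ray), 0 where there is no reading.
- ctrl.get_calibration(name): a dict with "fx", "fy", "cx", "cy" (pixels), "world_to_cam" (4x4, takes a point from world to camera coordinates); the wrist camera has in their place "hand_eye" (4x4, takes a point from camera to tool coordinates, whose origin is the TCP and whose axes are the flange's). Camera axes: x right, y down, z forward; pixel columns grow to the right and rows downward; lengths in m; the calibration is good to about 2 mm. A picture is of the moment at which its call begins: read the wrist's pose just before it. get_calibration takes no time and is no camera call.
- ctrl.hand_in(): hands the job in; it is judged then, once.
Trained networks look in the newest picture that a camera, given by its name, has taken for a name from the list of things; names that differ only in an ending like _2 or _b are one class to them, and where a whole thing is asked for, a point or a joint stands for the part that bears it (a point fixed in the world has none). Each returns a list of dicts, best first, with "conf" (0 to 1); they miss things now and then, are a little off and sometimes report something else, mostly with a low value. They report only what shows in the picture. A call takes as long as a camera call. They do not tell look-alikes from the thing itself.
- ctrl.spot_in(camera, label): "rect" ([left, top, right, bottom] as shares, 0 to 1, of the picture: columns of its width, rows of its height, round what is visible of it).
- ctrl.cut_out(camera, label): "pixels" (480x640 bool, what is visible of it) and "rect" ([left, top, right, bottom] as shares, 0 to 1, of the picture: columns of its width, rows of its height, round what is visible of it).
The state is a dict: "time_s": time; "qpos": joint angles; "joint_vel": joint speeds; "tau": joint torques, N m; "ee_pos": TCP position; "eef_rot": TCP orientation; "force": force on the tool from outside, world axes, zero at the start; "moment": the same for the moment, N m; "grip_width": finger opening in m; "grip_force": force on a finger pad.
Only numpy, scipy, OpenCV 4.12 (cv2) and the standard library are available. Lean on these libraries where they do the work, as an engineer would, in place of code of your own. Each camera call takes 0.05 s, during which the arm holds its last target. There are 200 camera calls.

## Working session

There is one attempt and no reset: what is moved stays moved. The work goes in short steps, Python scripts to look and compute and a tool call to move; the robot and the scene stay as the last step left them, time stands still between calls to the robot, and variables do not carry over. Pictures are saved under pics/ and viewed, at most 13 in all, crops included, and the job is handed in when it is done.

Besides the shell and the picture viewer there is one more tool, called as name([rows], argument=value, ...), one row to a line, values as JSON. step_arm: Moves the arm, as the interface text tells. Its arguments: {"type":"object","properties":{"deltas":{"type":"array"},"gripper":{"type":"number"},"squeeze":{"type":"number"}},"required":["deltas"]}

```bash
mkdir -p pics
cat > h.py <<'E'
import numpy as np, cv2
from scipy.spatial.transform import Rotation as R
from station import ctrl
def T_tool():
    o=ctrl.get_obs(); T=np.eye(4); T[:3,:3]=R.from_euler('xyz',o['eef_rot']).as_matrix(); T[:3,3]=o['ee_pos']; return T
def grab(n):
    c=ctrl.get_calibration(n)
    if n=='wrist': M=T_tool()@np.array(c['hand_eye'])
    else: M=np.linalg.inv(np.array(c['world_to_cam']))
    im,d=ctrl.camera(n); return im,d,c,M
def pts(d,c,M,mask=None):
    v,u=np.nonzero((d>0)&(mask if mask is not None else True)); z=d[v,u]
    P=np.c_[(u-c['cx'])/c['fx']*z,(v-c['cy'])/c['fy']*z,z]
    return P@M[:3,:3].T+M[:3,3],u,v
def proj(p,c,M):
    q=(np.asarray(p)-M[:3,3])@M[:3,:3]; return q[0]/q[2]*c['fx']+c['cx'],q[1]/q[2]*c['fy']+c['cy']
def save(n,im): cv2.imwrite('pics/'+n+'.png',im[...,::-1])
E
python3 - <<'E'
from h import *
print(ctrl.get_obs())
for n in ['scene','top']:
    im,d,c,M=grab(n); save(n,im); np.savez(n,im=im,d=d,M=M); print(n,M.round(3).tolist(),c['fx'])
    for l in ['lock_pin','rack','knob','lug_hole','ear_hole','plunger','file_a','turntable','jar','oiler','tin','v_block','wrench','hammer']:
        for r in ctrl.cut_out(n,l)[:3]:
            P,u,v=pts(d,c,M,r['pixels']); 
            if len(P): print(l,round(r['conf'],2),(np.array(r['rect'])*[640,480,640,480]).round().tolist(),np.median(P,0).round(3),P.max(0).round(3))
E
```

```text
{'time_s': 0.0, 'qpos': array([ 1.23837298e+00,  3.00468768e-01,  1.52158058e+00, -2.78574226e-05,
        1.32070652e+00, -6.66178287e-02]), 'joint_vel': array([-0.00040449,  0.00181675,  0.00127125,  0.00092578,  0.00069507,
       -0.00064875]), 'tau': array([ 2.30516940e-03, -5.31812489e+01, -3.52731156e+01,  7.08895829e-02,
        2.45453732e-02, -1.42888407e-04]), 'ee_pos': array([0.14441025, 0.53042819, 0.20488783]), 'eef_rot': array([-3.14043022e+00, -5.05105022e-05,  2.87579402e+00]), 'force': array([ 0.15126277, -0.35087145, -0.07514251]), 'moment': array([-0.01409261, -0.0068482 ,  0.00508569]), 'grip_force': 0.0, 'grip_width': 0.09430759025043461}
scene [[0.543, 0.463, -0.701, 1.487], [0.84, -0.289, 0.46, -0.54], [0.01, -0.838, -0.546, 0.808], [0.0, 0.0, 0.0, 1.0]] 540.6911687215832
lock_pin 0.76 [204.0, 293.0, 216.0, 311.0] [ 0.635 -0.255  0.068] [ 0.643 -0.21   0.089]
lock_pin 0.59 [249.0, 291.0, 260.0, 318.0] [ 0.675 -0.173  0.055] [ 0.682 -0.154  0.075]
rack 0.9 [156.0, 274.0, 233.0, 325.0] [ 0.571 -0.285  0.045] [ 0.665 -0.221  0.051]
knob 0.84 [304.0, 169.0, 401.0,
[... 1759 characters left out ...]
151] [0.608 0.295 0.183]
jar 0.76 [275.0, 154.0, 295.0, 176.0] [0.797 0.112 0.068] [0.829 0.144 0.08 ]
oiler 0.77 [339.0, 172.0, 355.0, 189.0] [ 0.749 -0.068  0.055] [ 0.784 -0.04   0.132]
tin 0.75 [404.0, 164.0, 442.0, 197.0] [ 0.745 -0.274  0.091] [ 0.791 -0.239  0.101]
v_block 0.59 [322.0, 278.0, 345.0, 305.0] [ 0.438 -0.025  0.037] [0.472 0.01  0.049]
v_block 0.49 [338.0, 172.0, 357.0, 190.0] [ 0.75  -0.067  0.055] [ 0.784 -0.04   0.132]
wrench 0.87 [443.0, 271.0, 476.0, 320.0] [ 0.43  -0.395  0.007] [ 0.499 -0.342  0.017]
wrench 0.64 [406.0, 167.0, 442.0, 200.0] [ 0.745 -0.275  0.091] [ 0.805 -0.239  0.101]
hammer 0.83 [150.0, 216.0, 185.0, 307.0] [0.556 0.453 0.023] [0.652 0.506 0.035]
```

Run:
```python
from h import *
s=np.load('scene.npz')['im']; t=np.load('top.npz')['im']
A=cv2.resize(s[150:350,140:440],(800,533),interpolation=cv2.INTER_CUBIC); save('a',A)
B=cv2.resize(t[150:330,200:460],(800,554),interpolation=cv2.INTER_CUBIC); save('b',B)
```

```text
(no output)
```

View pics/a.png

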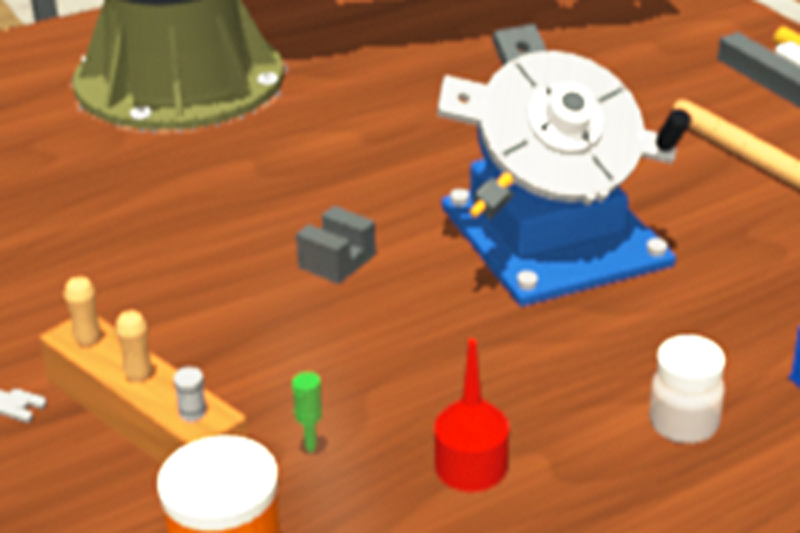

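View pics/b.png

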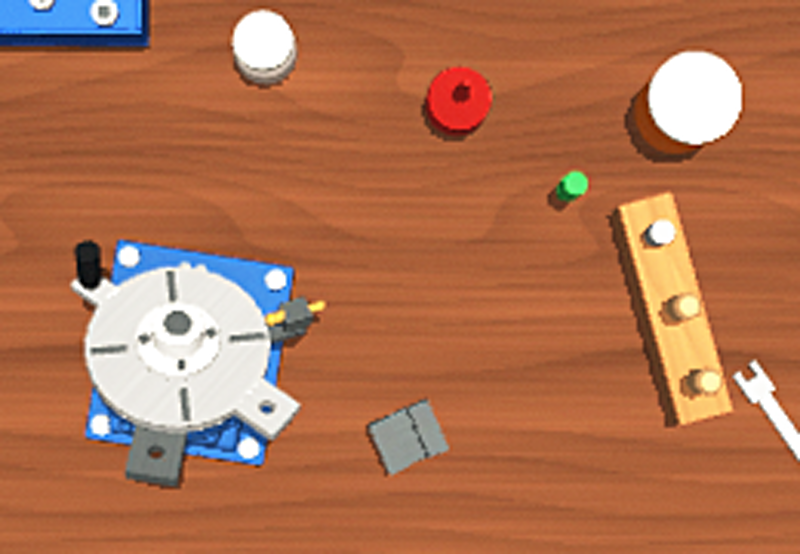

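Candidates for the lock pin: steel head in rack at scene px (211,297), green look-alike standing on the bench (254,300), file handles (189,280) and (170,267). I choose the steel one. The ear lies toward the robot (uphill is −x), and the lug needs about 0.7 rad clockwise.

Run:
```python
from h import *
print(np.array(ctrl.get_calibration('wrist')['hand_eye']).round(3).tolist())
rng=np.random.default_rng(0)
for n in ['scene','top']:
    f=np.load(n+'.npz'); c=ctrl.get_calibration(n); P,u,v=pts(f['d'],c,f['M'])
    col=f['im'][v,u].astype(int)
    k=(abs(P[:,0]-.52)<.13)&(abs(P[:,1]-.18)<.14)&(P[:,2]>.07)&(P[:,2]<.24)
    P=P[k];col=col[k]
    best=0
    for i in range(2000):
        a,b,e=P[rng.choice(len(P),3,False)]; m=np.cross(b-a,e-a); m/=np.linalg.norm(m)+1e-12
        if abs(m[2])<.7: continue
        I=abs((P-a)@m)<.003
        if I.sum()>best: best=I.sum();B=I
    for _ in range(3):
        q=P[B];c0=q.mean(0); m=np.linalg.svd(q-c0)[2][2]; m*=np.sign(m[2]); B=abs((P-c0)@m)<.003
    print(n,best,m.round(3),'tilt',np.degrees(np.arccos(m[2])).round(1),'az downhill',np.degrees(np.arctan2(m[1],m[0])).round(1),c0.round(4))
    h=(P-c0)@m
    F=P[(h>.028)&(h<.042)&(np.linalg.norm(P-c0,axis=1)<.06)]; print('hub',F.mean(0).round(4),len(F))
    K=P[(h>.01)&(col.max(1)<60)]; print('black',K.mean(0).round(4),len(K),((K-c0)@m).max().round(4))
```

```text
[[-0.0, -0.974, -0.227, 0.066], [1.0, -0.0, -0.0, 0.0], [0.0, -0.227, 0.974, -0.18], [0.0, 0.0, 0.0, 1.0]]
scene 1852 [ 0.494 -0.075  0.866] tilt 30.0 az downhill -8.7 [0.5245 0.1689 0.1337]
hub [0.5412 0.1768 0.1635] 200
black [0.5989 0.2521 0.1419] 100 0.0555
top 1676 [ 0.496 -0.08   0.865] tilt 30.2 az downhill -9.1 [0.5164 0.1751 0.1398]
hub [0.538  0.1794 0.1679] 190
black [0.5921 0.2592 0.1499] 93 0.0583
```

step_arm([
  {"dp":[0,0,-1],"twist":-0.8},
  {"dp":[0,0,-1],"twist":-0.75},
  {"dp":[-0.9,-0.7,0],"twist":0},
  {"dp":[-1,-0.7,0],"twist":0},
  {"dp":[-1,-0.7,0],"twist":0},
  {"dp":[-1,-0.7,0],"twist":0},
  {"dp":[-1,-0.7,0],"twist":0},
  {"dp":[-1,-0.7,0],"twist":0},
  {"dp":[-1,-0.7,0],"twist":0},
  {"dp":[-1,-0.7,0],"twist":0},
  {"dp":[-1,-0.7,0],"twist":0},
  {"dp":[-1,-0.7,-0.4],"twist":0},
], gripper=0, squeeze=5)

```text
time_s: 2.7
ee_pos: [0.4914, 0.191, 0.2998]
eef_rot: [-3.14, -0.002, 2.984]
force: [-0.1, 1.3, 0.3]
grip_width: 0.0472
grip_force: 0.0
```

Run:
```python
from h import *
im,d,c,M=grab('wrist'); T=T_tool(); print(T.round(4).tolist(),c['fx'],c['cx'],c['cy']); save('w1',im); np.savez('w1',im=im,d=d,M=M)
for l in ['lug_hole','ear_hole','knob','plunger']:
    for r in ctrl.cut_out('wrist',l)[:2]:
        P,u,v=pts(d,c,M,r['pixels']); print(l,round(r['conf'],2),(np.array(r['rect'])*[640,480,640,480]).round().tolist(),np.median(P,0).round(3) if len(P) else '')
```

```text
[[-0.987, 0.1605, 0.0019, 0.4956], [0.1605, 0.987, -0.001, 0.1871], [-0.002, -0.0007, -1.0, 0.3027], [0.0, 0.0, 0.0, 1.0]] 409.51637934530646 316.3686902648224 235.4418613020695
lug_hole 0.88 [175.0, 169.0, 427.0, 316.0] [0.499 0.183 0.159]
ear_hole 0.78 [175.0, 109.0, 428.0, 314.0] [0.49  0.186 0.16 ]
knob 0.75 [174.0, 172.0, 425.0, 312.0] [0.499 0.183 0.159]
```

View pics/w1.png

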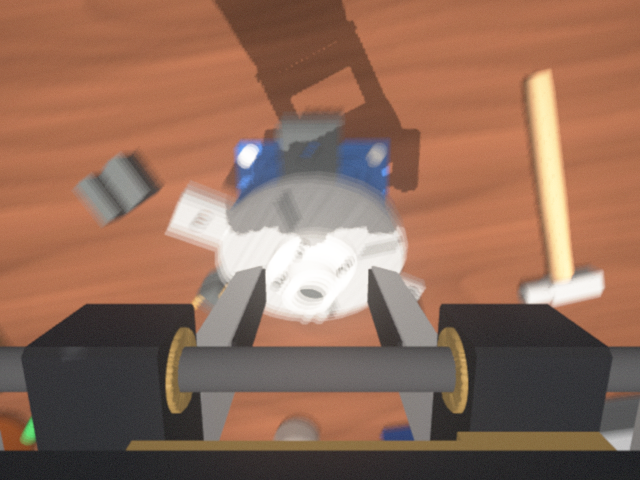

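```bash
cat >> h.py <<'E'
def planefit(P,n0,tol=.002,guess=None):
    n=np.array(n0)/np.linalg.norm(n0); h=P@n
    hist,e=np.histogram(h,np.arange(h.min(),h.max()+.001,.001)); hh=e[hist.argmax()]+.0005
    B=abs(h-hh)<tol
    for _ in range(4):
        c0=P[B].mean(0); n=np.linalg.svd(P[B]-c0,full_matrices=False)[2][2]; n*=np.sign(n[2]); B=abs((P-c0)@n)<tol
    return c0,n,B
def rectify(im,c,M,o,x,y,s=.0005,N=600):
    # pixel (i,j) -> o+x*(i-N/2)*s+y*(N/2-j)*s
    i,j=np.meshgrid(np.arange(N),np.arange(N)); W=o+np.multiply.outer((i-N/2)*s,x)+np.multiply.outer((N/2-j)*s,y)
    q=(W-M[:3,3])@M[:3,:3]
    return cv2.remap(im,(q[...,0]/q[...,2]*c['fx']+c['cx']).astype('f4'),(q[...,1]/q[...,2]*c['fy']+c['cy']).astype('f4'),cv2.INTER_LINEAR)
E
python3 - <<'E'
from h import *
im,d,c,M=grab('wrist'); im,d,c,M=grab('wrist'); print(T_tool()[:3,3]); np.savez('w2',im=im,d=d,M=M)
pk=lambda P:(abs(P[:,0]-.52)<.13)&(abs(P[:,1]-.18)<.14)&(P[:,2]>.07)&(P[:,2]<.21)
out=[]
for n in ['w2','top','scene']:
    cn='wrist' if n=='w2' else n
    f=np.load(n+'.npz'); cc=ctrl.get_calibration(cn); P,u,v=pts(f['d'],cc,f['M']); P=P[pk(P)]
    c0,nn,B=planefit(P,[.495,-.077,.866]); Q=P[B]
    up=np.array([0,0,1.])-nn*nn[2]; x=up/np.linalg.norm(up); y=np.cross(nn,x)
    a=np.c_[(Q-c0)@x,(Q-c0)@y]
    # circle radius 80: maximise points inside thin boundary: fit on outermost points per direction
    from scipy.optimize import minimize
    ctr=np.median(a,0)
    for it in range(10):
        r=np.linalg.norm(a-ctr,axis=1); th=np.arctan2(*(a-ctr).T[::-1]); bins=(th*36/np.pi).astype(int)
        E=[]
        for b in np.unique(bins):
            k=(bins==b)&(r<.086)
            if k.sum()>3:
                i=np.where(k)[0][r[k].argmax()]
                if r[i]>.07: E.append(a[i])
        E=np.array(E); A=np.c_[2*E,np.ones(len(E))]; s=np.linalg.lstsq(A,(E**2).sum(1),rcond=None)[0]; ctr=s[:2]
    rad=np.sqrt(s[2]+ctr@ctr)
    o=c0+x*ctr[0]+y*ctr[1]
    h=(P-o)@nn; X=(P-o)@x;Y=(P-o)@y; rr=np.hypot(X,Y)
    print(n,'n',nn.round(3),'az',np.degrees(np.arctan2(x[1],x[0])).round(1),'o',o.round(4),'rad',rad.round(4),len(E))
    kE=(rr>.085)&(abs(Y)<.02)&(X>.09); print(' ear h',np.median(h[kE]).round(4),kE.sum())
    th=np.arctan2(Y,X); kL=(rr>.086)&(rr<.118)&(th>.3)&(th<1.3)&(h>-.01); print(' lug h',np.median(h[kL]).round(4),'ang',np.median(th[kL]).round(3),kL.sum())
    kK=(h>.015)&(rr>.085); print(' knob ang',np.median(th[kK]).round(3),'r',np.median(rr[kK]).round(4),kK.sum())
    if n!='scene':
        out.append(rectify(f['im'],cc,f['M'],o,x,y,.00075,400))
save('rect',np.hstack(out))
E
```

```text
[0.48989837 0.19376564 0.30082327]
w2 n [ 0.495 -0.076  0.866] az 171.3 o [0.5175 0.1799 0.1406] rad 0.0804 55
 ear h -0.0143 1898
 lug h -0.0001 ang 1.038 1477
 knob ang -2.002 r 0.1116 12
top n [ 0.495 -0.076  0.866] az 171.3 o [0.5223 0.1813 0.1367] rad 0.0795 71
 ear h -0.0142 191
 lug h -0.0001 ang 1.053 176
 knob ang -2.034 r 0.0966 101
scene n [ 0.493 -0.078  0.867] az 171.1 o [0.5244 0.1787 0.1349] rad 0.08 71
 ear h -0.0149 157
 lug h -0.0005 ang 1.1 179
 knob ang -2.114 r 0.0994 120
```

View pics/rect.png

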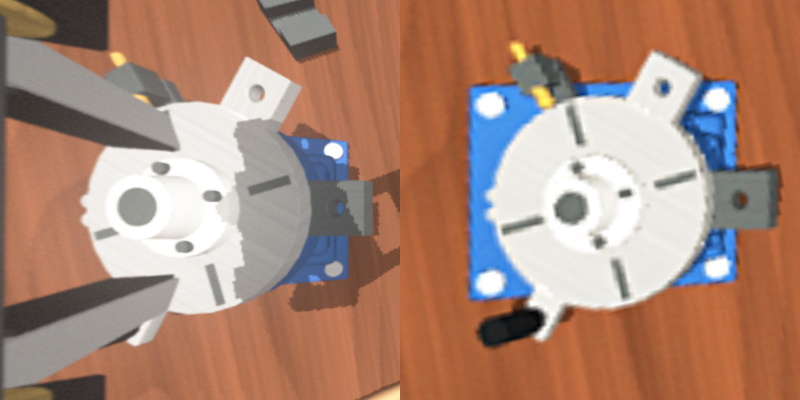

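step_arm([
  {"dp":[-0.8,0.65,0],"twist":0},
  {"dp":[-0.8,0.65,0],"twist":0},
  {"dp":[-0.81,0.65,0.6],"twist":0},
  {"dp":[0,0,0.9],"twist":0},
  {"dp":[0,0,0.5],"twist":0},
  {"dp":[0,0,0],"twist":0},
  {"dp":[0,0,0],"twist":0},
  {"dp":[0,0,0],"twist":0},
], gripper=0.2)

```text
time_s: 3.85
ee_pos: [0.5983, 0.2554, 0.2232]
eef_rot: [3.14, 0.003, 2.985]
force: [-0.9, -0.6, 0.3]
grip_width: 0.0562
grip_force: 0.0
```

Run:
```python
from h import *
im,d,c,M=grab('wrist'); print(T_tool().round(4).tolist()); np.savez('w3',im=im,d=d,M=M)
P,u,v=pts(d,c,M); col=im[v,u].astype(int).max(1)
o=np.array([.522,.18,.137]); n=np.array([.495,-.076,.866]); h=(P-o)@n
k=(col<50)&(h>.01)&(h<.07)&(abs(P[:,0]-.595)<.05)&(abs(P[:,1]-.256)<.04); Q=P[k]
print(k.sum(),Q.min(0).round(4),Q.max(0).round(4),np.median(Q,0).round(4),h[k].max())
# project out n to get axis line
t=[.0,0,0]
for lo,hi in((.02,.035),(.035,.05),(.05,.07)):
    q=Q[(h[k]>lo)&(h[k]<hi)]; print(lo,len(q),q.mean(0).round(4) if len(q) else '', q[:,1].min() if len(q) else '',q[:,1].max() if len(q) else '')
save('w3',im)
```

```text
[[-0.9877, 0.1565, 0.0028, 0.5983], [0.1565, 0.9877, 0.001, 0.2552], [-0.0026, 0.0014, -1.0, 0.2231], [0.0, 0.0, 0.0, 1.0]]
5 [0.5792 0.2531 0.1283] [0.5941 0.2737 0.1542] [0.5815 0.2724 0.1337] 0.04501294348236882
0.02 1 [0.5822 0.2561 0.1378] 0.25614194829399023 0.25614194829399023
0.035 1 [0.5941 0.2531 0.1542] 0.2530886283292206 0.2530886283292206
0.05 0
```

View pics/w3.png

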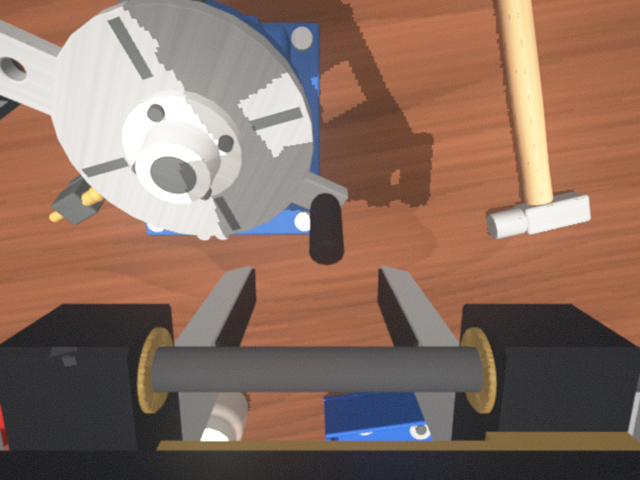

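The knob stands at (326,200–262) between the open fingers, the disc fully visible at upper left, lug hole at (12,68).

Run:
```python
from h import *
f=np.load('w3.npz'); im,d,M=f['im'],f['d'],f['M']; c=ctrl.get_calibration('wrist')
P,u,v=pts(d,c,M); k=(abs(P[:,0]-.52)<.13)&(abs(P[:,1]-.18)<.14)&(P[:,2]>.07)&(P[:,2]<.21); P=P[k]
c0,nn,B=planefit(P,[.495,-.077,.866])
up=np.array([0,0,1.])-nn*nn[2]; x=up/np.linalg.norm(up); y=np.cross(nn,x)
print(nn.round(3),'az',np.degrees(np.arctan2(x[1],x[0])).round(1))
a=np.c_[(P[B]-c0)@x,(P[B]-c0)@y]
from scipy.optimize import least_squares
ctr=np.median(a,0)
for it in range(15):
    r=np.linalg.norm(a-ctr,axis=1); b=(np.degrees(np.arctan2(*(a-ctr).T[::-1]))//5).astype(int); E=[]
    for q in np.unique(b):
        kk=(b==q)&(r<.084)
        if kk.sum()>3: i=np.where(kk)[0][r[kk].argmax()]; E.append(a[i])
    E=np.array(E); s=least_squares(lambda s:np.linalg.norm(E-s,axis=1)-.08,ctr,loss='soft_l1',f_scale=.001); ctr=s.x
o=c0+x*ctr[0]+y*ctr[1]; print('o',o.round(4),len(E),np.abs(s.fun).mean())
# hub top centre by ray: pixel of dark cap centre
g=lambda px,py,dd:M[:3,3]+M[:3,:3]@np.array([(px-c['cx'])/c['fx'],(py-c['cy'])/c['fy'],1])*dd
print('cap depth pt',g(172,175,d[175,172]), 'o+n*h:',[(o+nn*hh).round(4) for hh in(.034,.04)])
for th in(-2.0,-2.1,-2.2):
    kb=o+.1*(np.cos(th)*x+np.sin(th)*y); print(th,[np.round(proj(kb+nn*hh,c,M)) for hh in(.006,.032,.058)],(kb+nn*.036).round(4))
print('knob depth',[g(325,r,d[r,325]).round(4) for r in(205,220,235,248)])
```

```text
[ 0.495 -0.076  0.866] az 171.3
o [0.5233 0.1845 0.1377] 72 0.0011114789619638176
cap depth pt [0.54007344 0.18162923 0.167348  ] o+n*h: [array([0.5402, 0.182 , 0.1671]), array([0.5431, 0.1815, 0.1723])]
-2.0 [array([329., 201.]), array([330., 226.]), array([332., 255.])] [0.5905 0.2663 0.148 ]
-2.1 [array([323., 211.]), array([323., 236.]), array([324., 265.])] [0.5974 0.2605 0.1435]
-2.2 [array([315., 220.]), array([315., 245.]), array([315., 274.])] [0.6037 0.254  0.1394]
knob depth [array([0.5762, 0.2651, 0.1341]), array([0.5839, 0.2637, 0.1456]), array([0.5907, 0.2624, 0.158 ]), array([0.598 , 0.2612, 0.1614])]
```

step_arm([
  {"dp":[0.13,0.2,0.3],"twist":0},
  {"dp":[0,0,0.7],"twist":0},
  {"dp":[0,0,0.7],"twist":0},
  {"dp":[0,0,0.5],"twist":0},
  {"dp":[0,0,0.2],"twist":0},
  {"dp":[0,0,0],"twist":0},
])

```text
time_s: 4.5
ee_pos: [0.5938, 0.2638, 0.1242]
eef_rot: [-3.141, -0.001, 2.984]
force: [-0.4, -0.2, 0.6]
grip_width: 0.0567
grip_force: 0.0
```

step_arm([
  {"dp":[0,0,0],"twist":0},
  {"dp":[0,0,0],"twist":0},
  {"dp":[0,0,0],"twist":0},
  {"dp":[0,0,0],"twist":0},
  {"dp":[0,0,0],"twist":0},
], gripper=-1, squeeze=10)

```text
time_s: 5.0
ee_pos: [0.5943, 0.2632, 0.1254]
eef_rot: [-3.141, 0.0, 2.984]
force: [1.3, -5.2, 1.6]
grip_width: 0.0217
grip_force: 10.0
```

step_arm([
  {"dp":[-0.15,-0.12,0.085],"twist":0},
  {"dp":[-0.15,-0.12,0.085],"twist":0},
  {"dp":[-0.145,-0.12,0.085],"twist":0},
  {"dp":[-0.12,-0.155,0.07],"twist":0},
  {"dp":[-0.12,-0.155,0.07],"twist":0},
  {"dp":[-0.12,-0.16,0.065],"twist":0},
  {"dp":[-0.08,-0.185,0.047],"twist":0},
  {"dp":[-0.08,-0.185,0.047],"twist":0},
  {"dp":[-0.08,-0.185,0.047],"twist":0},
  {"dp":[-0.035,-0.16,0.02],"twist":0},
  {"dp":[-0.035,-0.16,0.02],"twist":0},
  {"dp":[-0.035,-0.16,0.02],"twist":0},
], squeeze=15)

```text
time_s: 6.2
ee_pos: [0.6282, 0.1829, 0.0991]
eef_rot: [3.14, 0.0, 2.984]
force: [-1.3, 7.1, 9.2]
grip_width: 0.0214
grip_force: 15.0
```

step_arm([
  {"dp":[-0.01,-0.12,0.005],"twist":0},
  {"dp":[-0.01,-0.12,0.005],"twist":0},
  {"dp":[0,-0.12,0],"twist":0},
  {"dp":[0,0,0],"twist":0},
  {"dp":[0,0,0],"twist":0},
  {"dp":[0,0,0],"twist":0},
])

```text
time_s: 6.8
ee_pos: [0.6267, 0.1678, 0.0986]
eef_rot: [3.142, 0.001, 2.984]
force: [0.4, 0.4, 7.5]
grip_width: 0.0215
grip_force: 15.0
```

step_arm([
  {"dp":[0,0,0],"twist":0},
  {"dp":[0,0,0],"twist":0},
  {"dp":[0,0,0],"twist":0},
  {"dp":[0,0,-0.6],"twist":0},
  {"dp":[0,0,-1],"twist":0},
  {"dp":[0,0,-1],"twist":0},
  {"dp":[0,0,-1],"twist":0},
  {"dp":[0.5,0,-0.9],"twist":0},
  {"dp":[1,0,-0.2],"twist":0},
  {"dp":[1,0,0],"twist":0},
  {"dp":[1,0,0],"twist":0},
  {"dp":[0.5,0,0],"twist":0},
], gripper=0.2)

```text
time_s: 8.0
ee_pos: [0.466, 0.1937, 0.2864]
eef_rot: [3.141, -0.0, 2.985]
force: [1.5, 0.6, 0.9]
grip_width: 0.0563
grip_force: 0.0
```

step_arm([
  {"dp":[0,0,0],"twist":0},
  {"dp":[0,0,0],"twist":0},
  {"dp":[0,0,0],"twist":0},
])

```text
time_s: 8.3
ee_pos: [0.4692, 0.1932, 0.2859]
eef_rot: [-3.141, -0.0, 2.984]
force: [-0.1, -0.6, 0.3]
grip_width: 0.0563
grip_force: 0.0
```

Run:
```python
from h import *
im,d,c,M=grab('wrist'); print(T_tool()[:3,3].round(4).tolist()); np.savez('w4',im=im,d=d,M=M)
o=np.array([.5233,.1842,.1377]); nn=np.array([.495,-.076,.866]);nn/=np.linalg.norm(nn)
x=np.array([0,0,1.])-nn*nn[2]; x/=np.linalg.norm(x); y=np.cross(nn,x)
P,u,v=pts(d,c,M); h=(P-o)@nn; X=(P-o)@x; Y=(P-o)@y
k=(abs(h)<.003)&(X>.085)&(X<.13)&(abs(Y)<.05)
print('lug pts',k.sum(),'X max',np.percentile(X[k],98),'Y',np.percentile(Y[k],[2,50,98]).round(4),'h',np.median(h[k]))
r=rectify(im,c,M,o+.098*x,x,y,.0002,400); print('proj',proj(o+.098*x,c,M))
g=cv2.cvtColor(r,cv2.COLOR_RGB2GRAY)
C=cv2.HoughCircles(cv2.GaussianBlur(g,(7,7),2),cv2.HOUGH_GRADIENT,1,50,param1=60,param2=12,minRadius=26,maxRadius=40); print(C, '-> centre offset mm', None if C is None else ((C[0][:,:2]-200)*[.2,-.2]))
save('lug',np.hstack([r,cv2.resize(im[:,80:560],(400,400))]))
```

```text
[0.4692, 0.1932, 0.2857]
lug pts 2218 X max 0.11917635308956476 Y [-0.0194 -0.001   0.0171] h -0.00012018438546078903
proj (np.float64(314.7362762593442), np.float64(193.47464236241206))
[[[205.5 205.5  31.3]]] -> centre offset mm [[ 1.1 -1.1]]
```

View pics/lug.png

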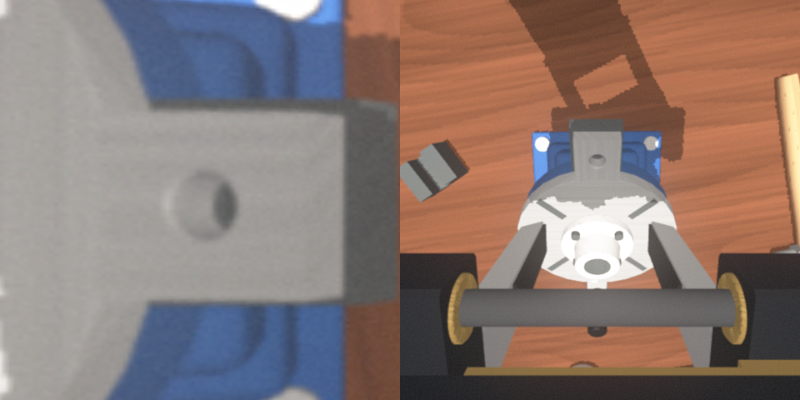

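step_arm([
  {"dp":[-0.45,-0.94,0],"twist":0},
  {"dp":[-0.5,-0.94,0],"twist":0},
  {"dp":[-0.5,-0.94,0],"twist":0},
  {"dp":[-0.5,-0.94,0],"twist":0},
  {"dp":[-0.5,-0.94,0],"twist":0},
  {"dp":[-0.5,-0.94,0.1],"twist":0},
  {"dp":[-0.5,-0.94,0.2],"twist":0},
  {"dp":[-0.5,-0.94,0.2],"twist":0},
  {"dp":[-0.5,-0.94,0.2],"twist":0},
  {"dp":[-0.5,-0.94,0.2],"twist":0},
  {"dp":[-0.5,-0.94,0],"twist":0},
])

```text
time_s: 9.45
ee_pos: [0.619, -0.2516, 0.248]
eef_rot: [3.141, -0.003, 2.983]
force: [-0.4, 0.6, 0.4]
grip_width: 0.0566
grip_force: 0.0
```

step_arm([
  {"dp":[0,0,0],"twist":0},
  {"dp":[0,0,0],"twist":0},
  {"dp":[0,0,0],"twist":0},
])

```text
time_s: 9.75
ee_pos: [0.6189, -0.2487, 0.25]
eef_rot: [3.141, -0.0, 2.984]
force: [-0.2, 0.1, 0.9]
grip_width: 0.0562
grip_force: 0.0
```

Run:
```python
from h import *
im,d,c,M=grab('wrist'); print(T_tool()[:3,3].round(4).tolist()); np.savez('w5',im=im,d=d,M=M)
P,u,v=pts(d,c,M)
for r in ctrl.cut_out('wrist','lock_pin')[:3]:
    Q,uu,vv=pts(d,c,M,r['pixels']); print(round(r['conf'],2),(np.array(r['rect'])*[640,480,640,480]).round().tolist(),im[vv,uu].mean(0).round(),Q[:,2].max().round(4))
    zt=np.percentile(Q[:,2],90); t=Q[abs(Q[:,2]-zt)<.003]; print(' top',t.mean(0).round(4),t.min(0).round(4),t.max(0).round(4),len(t))
k=(abs(P[:,0]-.62)<.1)&(abs(P[:,1]+.25)<.06)
hst,e=np.histogram(P[k][:,2],np.arange(0,.12,.002)); print([(round(a,3),int(b)) for a,b in zip(e,hst) if b>60])
i=np.array(proj([.635,-.255,.08],c,M)).astype(int); print(i)
u0,v0=max(i[0]-150,0),max(i[1]-110,0); save('pin',cv2.resize(im[v0:v0+220,u0:u0+300],(750,550)));print(u0,v0)
```

```text
[0.619, -0.2485, 0.2504]
0.97 [344.0, 249.0, 392.0, 312.0] [124. 212. 127.] 0.2534
 top [ 0.7206 -0.2127  0.0215] [ 0.7028 -0.2288  0.0195] [ 0.7394 -0.1981  0.0253] 453
0.79 [308.0, 209.0, 331.0, 243.0] [230. 224. 220.] 0.0885
 top [ 0.6271 -0.2483  0.0866] [ 0.6171 -0.2588  0.0846] [ 0.6377 -0.2379  0.0885] 464
[(np.float64(0.0), 8774), (np.float64(0.002), 473), (np.float64(0.01), 64), (np.float64(0.012), 63), (np.float64(0.014), 116), (np.float64(0.016), 105), (np.float64(0.018), 83), (np.float64(0.02), 166), (np.float64(0.022), 99), (np.float64(0.046), 1764), (np.float64(0.048), 5159), (np.float64(0.05), 259), (np.float64(0.062), 68), (np.float64(0.082), 78), (np.float64(0.084), 163), (np.float64(0.086), 408), (np.float64(0.088), 70), (np.float64(0.09), 137), (np.float64(0.092), 417), (np.float64(0.1), 76), (np.float64(0.102), 87), (np.float64(0.104), 81), (np.float64(0.106), 149), (np.float64(0.108), 291), (np.float64(0.11), 68)]
[311 236]
161 126
```

View pics/pin.png

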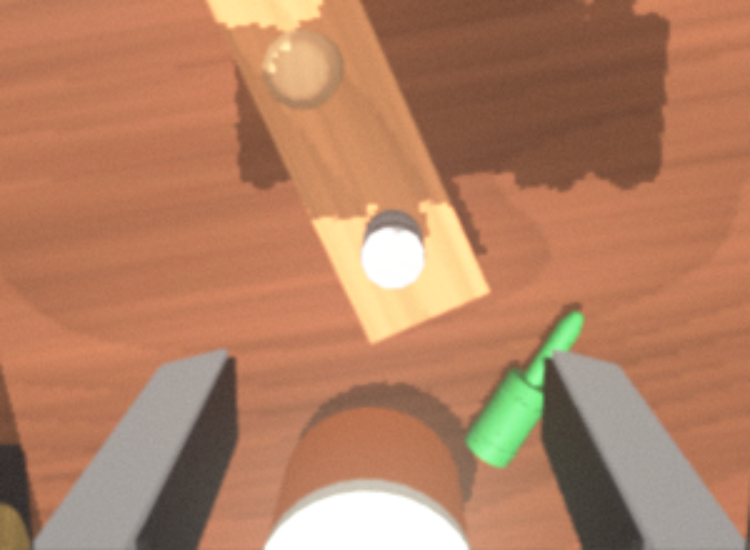

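The crop shows the steel pin at crop (393,255) with its head above the rack. The green look-alike now lies on the bench at right, untouched by the arm. I'm grasping the steel one.

step_arm([
  {"dp":[-0.2,0.04,0.4],"twist":0},
  {"dp":[0,0,0.9],"twist":0},
  {"dp":[0,0,0.9],"twist":0},
  {"dp":[0,0,0.9],"twist":0},
  {"dp":[0,0,0.9],"twist":0},
  {"dp":[0,0,0.6],"twist":0},
  {"dp":[0,0,0.23],"twist":0},
  {"dp":[0,0,0],"twist":0},
  {"dp":[0,0,0],"twist":0},
])

```text
time_s: 10.75
ee_pos: [0.6277, -0.2489, 0.0582]
eef_rot: [-3.141, 0.002, 2.984]
force: [-0.1, -1.0, 0.9]
grip_width: 0.0566
grip_force: 0.0
```

step_arm([
  {"dp":[0,0,0],"twist":0},
  {"dp":[0,0,0],"twist":0},
  {"dp":[0,0,0],"twist":0},
  {"dp":[0,0,0],"twist":0},
  {"dp":[0,0,0],"twist":0},
], gripper=-1, squeeze=6)

```text
time_s: 11.25
ee_pos: [0.6271, -0.249, 0.0572]
eef_rot: [-3.142, 0.0, 2.984]
force: [0.3, 0.5, 1.6]
grip_width: 0.0216
grip_force: 6.0
```

step_arm([
  {"dp":[0,0,-0.4],"twist":0},
  {"dp":[0,0,-0.37],"twist":0},
  {"dp":[0,0,0],"twist":0},
  {"dp":[0,0,0],"twist":0},
])

```text
time_s: 11.65
ee_pos: [0.6272, -0.249, 0.0885]
eef_rot: [-3.141, 0.001, 2.984]
force: [-0.6, 0.7, -1.7]
grip_width: 0.0216
grip_force: 6.0
```

step_arm([
  {"dp":[-0.13,0,0.006],"twist":0},
  {"dp":[-0.13,0,0.017],"twist":0},
  {"dp":[-0.13,0,0.028],"twist":0},
  {"dp":[-0.13,0,0.04],"twist":0},
  {"dp":[-0.12,0,0.05],"twist":0},
  {"dp":[-0.12,0,0.06],"twist":0},
  {"dp":[0,0,0],"twist":0},
])

```text
time_s: 12.35
ee_pos: [0.6574, -0.2537, 0.079]
eef_rot: [3.141, -0.001, 2.984]
force: [0.1, 0.7, -1.0]
grip_width: 0.0216
grip_force: 6.0
```

Run:
```python
from h import *
print(T_tool()[:3,3])
im,d,c,M=grab('scene')
save('tilt',cv2.resize(im[250:360,150:310],(800,550),interpolation=cv2.INTER_CUBIC))
```

```text
[ 0.65736473 -0.25365171  0.07895507]
```

View pics/tilt.png

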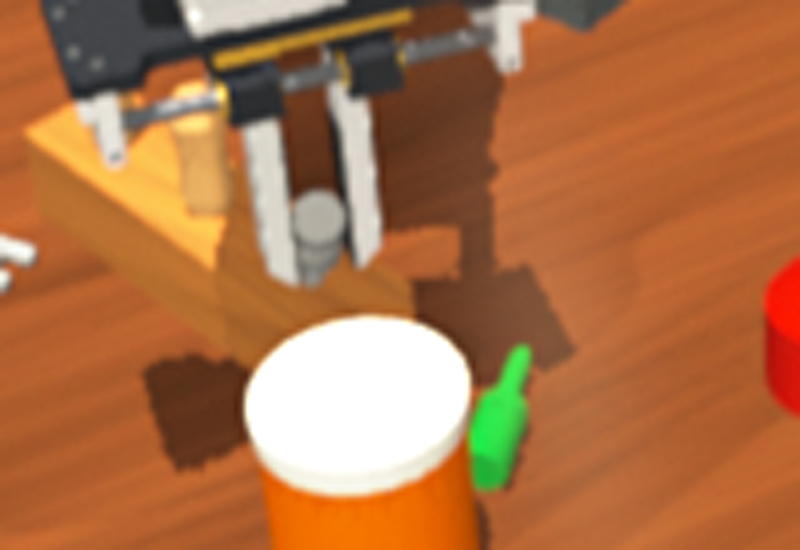

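step_arm([
  {"dp":[0,0,0],"twist":0},
  {"dp":[-0.06,0,-0.1],"twist":0},
  {"dp":[-0.06,0,-0.1],"twist":0},
  {"dp":[0,0,-0.5],"twist":0},
  {"dp":[0,0,-1],"twist":0},
  {"dp":[0,0,-1],"twist":0},
  {"dp":[0,0,-1],"twist":0},
  {"dp":[0,0,-0.7],"twist":0},
  {"dp":[0,0,-0.3],"twist":0},
], squeeze=20)

```text
time_s: 13.3
ee_pos: [0.6623, -0.2547, 0.2718]
eef_rot: [-3.14, 0.005, 2.984]
force: [-0.5, -0.4, -1.8]
grip_width: 0.0214
grip_force: 20.0
```

step_arm([
  {"dp":[0.5,0.8,0],"twist":0},
  {"dp":[0.56,0.94,0],"twist":0},
  {"dp":[0.56,0.94,0],"twist":0},
  {"dp":[0.56,0.94,0],"twist":0},
  {"dp":[0.56,0.94,0],"twist":0},
  {"dp":[0.56,0.94,0],"twist":0},
  {"dp":[0.56,0.94,0],"twist":0},
  {"dp":[0.56,0.94,0],"twist":0},
  {"dp":[0.56,0.94,0],"twist":0},
  {"dp":[0.56,0.94,0],"twist":0},
  {"dp":[0.5,0.94,0],"twist":0},
  {"dp":[0,0,0],"twist":0},
])

```text
time_s: 14.5
ee_pos: [0.4855, 0.19, 0.2672]
eef_rot: [3.141, -0.001, 2.988]
force: [0.4, -0.5, -0.9]
grip_width: 0.021
grip_force: 20.0
```

step_arm([
  {"dp":[0,0,0],"twist":0},
  {"dp":[0,0,0],"twist":0},
])

```text
time_s: 14.7
ee_pos: [0.4874, 0.1856, 0.2673]
eef_rot: [-3.141, -0.001, 2.983]
force: [-0.3, -0.6, -0.7]
grip_width: 0.0212
grip_force: 20.0
```

Run:
```python
from h import *
T=T_tool(); print(T[:3,3].round(4).tolist())
g=T[:3,3]+[0,0,.019]
ims=[]
for n in ['scene','wrist']:
    im,d,c,M=grab(n); np.savez('p_'+n,im=im,d=d,M=M)
    P,u,v=pts(d,c,M); Q=P-g; tl=Q@T[:3,:3]
    k=(abs(tl[:,1])<.0085)&(abs(tl[:,0])<.06)&(abs(tl[:,2])<.07); q=P[k]
    print(n,k.sum())
    # cap plane via ransac near n
    if k.sum()>30:
        for lo in (-.05,-.03,-.01,.01,.03): 
            s=k&(tl[:,2]>lo)&(tl[:,2]<lo+.02); print(lo,s.sum(),tl[s].mean(0).round(4) if s.sum() else '')
    p=np.array(proj(g,c,M)).astype(int); w=60 if n=='scene' else 130
    u0,v0=max(p[0]-w,0),max(p[1]-w,0); ims.append(cv2.resize(im[v0:v0+2*w,u0:u0+2*w],(400,400),interpolation=cv2.INTER_CUBIC)); print(p,u0,v0)
save('held',np.hstack(ims))
```

```text
[0.4874, 0.1856, 0.2673]
scene 158
-0.05 20 [-0.0017  0.0072 -0.0397]
-0.03 22 [-0.0019  0.0044 -0.0172]
-0.01 55 [-0.0072  0.0004 -0.0018]
0.01 31 [-0.0015 -0.0005  0.0185]
0.03 18 [ 0.0186 -0.0054  0.0421]
[346 134] 286 74
wrist 4426
-0.05 0 
-0.03 900 [ 0.0033  0.0001 -0.012 ]
-0.01 2333 [ 0.0067  0.0001 -0.0025]
0.01 650 [ 0.0205 -0.      0.0156]
0.03 521 [0.0274 0.0003 0.0389]
[315 300] 185 170
```

View pics/held.png

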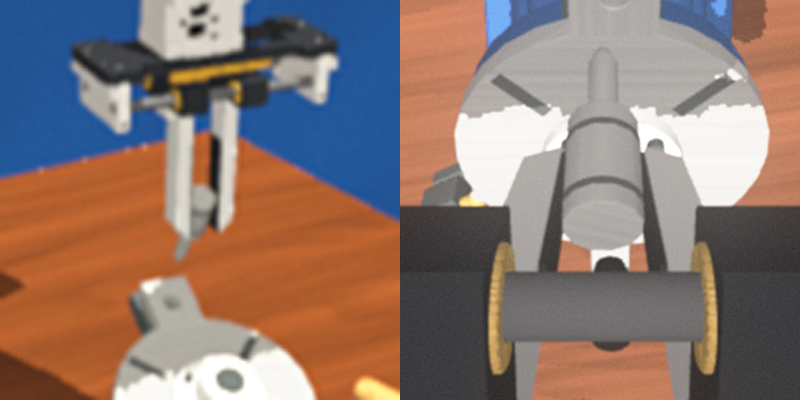

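The wrist view shows the pin centred between the pads and tilted, with the shank toward the ear side.

```bash
cat > pin.py <<'E'
from h import *
def meas(verbose=True):
    T=T_tool(); im,d,c,M=grab('wrist'); P,u,v=pts(d,c,M); tl=(P-T[:3,3]-[0,0,.019])@T[:3,:3]
    k=(abs(tl[:,1])<.0015)&(abs(tl[:,0])<.06)&(tl[:,2]>-.04)&(tl[:,2]<.07); q=tl[k]
    q=q[q[:,2].argsort()]
    a0=np.radians(30); best=None
    # axis angle a (tip dir = (sin a,0,cos a) in tool), head ridge at +11mm perp; tip extent
    from scipy.optimize import least_squares
    hd=q[(q[:,2]>-.02)&(q[:,2]<.02)]
    bs=0
    for a in np.radians(np.arange(15,45,.5)):
        dirn=np.array([np.sin(a),0,np.cos(a)]); per=np.array([np.cos(a),0,-np.sin(a)])
        w=hd@per
        for w0 in np.arange(.004,.018,.0005):
            s=np.exp(-((w-w0)/.0007)**2).sum()
            if s>bs: bs=s;best=(a,w0)
    a,w0=best; dirn=np.array([np.sin(a),0,np.cos(a)]); per=np.array([np.cos(a),0,-np.sin(a)])
    t=q@dirn; w=q@per
    head=abs(w-w0)<.0012; sh=abs(w-(w0-.006))<.0015
    print('tilt deg',np.degrees(a),'axis offset mm',(w0-.011)*1e3,'head t',t[head].min(),t[head].max(),'shank t max',np.sort(t[sh])[-5:] if sh.sum() else None)
    k2=(abs(tl[:,0])<.05)&(tl@dirn>.03)&(tl@dirn<.05)&(abs(tl@per-(w0-.006))<.003); print('shank y',np.median(tl[k2][:,1]))
    return a,w0-.011,T
if __name__=='__main__': meas()
E
python3 pin.py; python3 pin.py
```

```text
tilt deg 29.000000000000004 axis offset mm 1.0000000000000078 head t -0.010383972423650963 0.028793783774648748 shank t max [0.06079423 0.06086331 0.06099052 0.06106821 0.0623024 ]
shank y 0.0006503406779824127
tilt deg 29.000000000000004 axis offset mm 1.0000000000000078 head t -0.010305847797105944 0.028681526958035396 shank t max [0.06040737 0.06072092 0.06117529 0.06150212 0.06239951]
shank y 0.00017739424421138494
```

step_arm([
  {"dp":[0.17,0.06,0.2],"twist":0},
  {"dp":[0.17,0.055,0.3],"twist":0},
  {"dp":[0,0,0.3],"twist":0},
  {"dp":[0,0,0.1],"twist":0},
  {"dp":[0,0,0],"twist":0},
  {"dp":[0,0,0],"twist":0},
  {"dp":[0,0,0],"twist":0},
])

```text
time_s: 15.6
ee_pos: [0.4748, 0.193, 0.2322]
eef_rot: [3.141, 0.001, 2.984]
force: [-0.1, 0.1, -0.8]
grip_width: 0.0213
grip_force: 20.0
```

Run:
```python
from pin import *
a,off,T=meas(); im,d,c,M=grab('wrist'); print(T[:3,3].round(4))
dirn=np.array([np.sin(a),0,np.cos(a)]); per=np.array([np.cos(a),0,-np.sin(a)])
tip=T[:3,3]+[0,0,.019]+T[:3,:3]@(dirn*.0645+per*off)
o=np.array([.5233,.1842,.1377]); n=np.array([.495,-.076,.866]);n/=np.linalg.norm(n)
x=np.array([0,0,1.])-n*n[2]; x/=np.linalg.norm(x); y=np.cross(n,x); H=o+.0988*x-.0011*y
e=tip-H; print('tip rel hole (x,y,n) mm',(np.array([e@x,e@y,e@n])*1e3).round(1))
p=np.array(proj(H,c,M)); q=np.array(proj(tip,c,M)); print(p,q)
u0,v0=int(p[0])-50,int(p[1])-40; z=cv2.resize(im[v0:v0+80,u0:u0+100],(800,640)[:2],interpolation=cv2.INTER_CUBIC)[:600]
save('tip',z); print((p-[u0,v0])*8,(q-[u0,v0])*8)
```

```text
tilt deg 29.000000000000004 axis offset mm 1.0000000000000078 head t -0.010143769916525797 0.07441742412442108 shank t max [0.07407492 0.07415805 0.07427461 0.07463194 0.07477438]
shank y 0.0001659244204597467
[0.4748 0.193  0.2322]
tip rel hole (x,y,n) mm [ 0.5 -0.5  9. ]
[314.88353156 194.57557473] [315.7263863  204.25704577]
[407.0682525  324.60459788] [413.8110904  402.05636616]
```

View pics/tip.png

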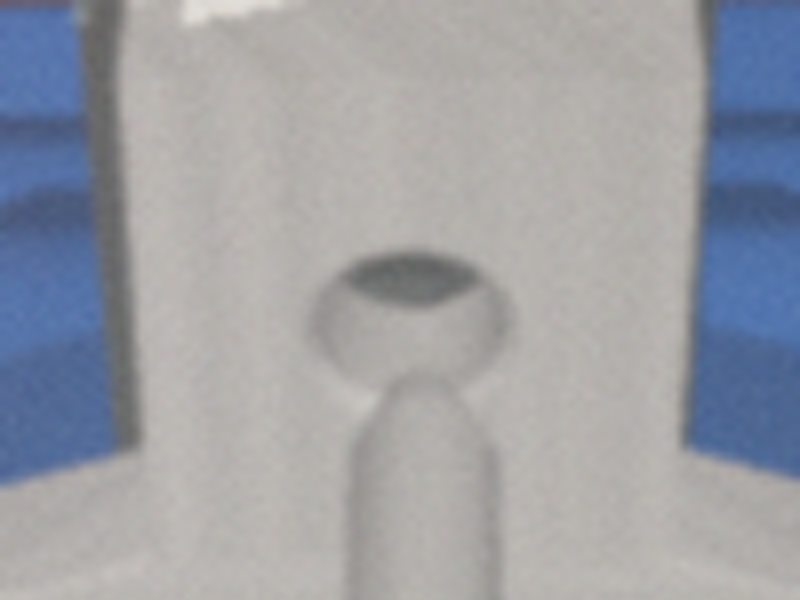

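step_arm([
  {"dp":[0,-0.015,0],"twist":0},
  {"dp":[0.06,0,0.108],"twist":0},
  {"dp":[0.0625,0,0.108],"twist":0},
  {"dp":[0.0625,0,0.108],"twist":0},
  {"dp":[0.0625,0,0.108],"twist":0},
  {"dp":[0,0,0],"twist":0},
  {"dp":[0,0,0],"twist":0},
], squeeze=12)

```text
time_s: 16.4
ee_pos: [0.4646, 0.194, 0.2144]
eef_rot: [-3.141, -0.0, 2.984]
force: [0.7, -0.3, -1.9]
grip_width: 0.0217
grip_force: 12.0
```

step_arm([
  {"dp":[0.06,0,0.108],"twist":0},
  {"dp":[0.0625,0,0.108],"twist":0},
  {"dp":[0.0625,0,0.108],"twist":0},
  {"dp":[0,0,0],"twist":0},
  {"dp":[0,0,0],"twist":0},
])

```text
time_s: 16.9
ee_pos: [0.4572, 0.1951, 0.2013]
eef_rot: [-3.141, -0.0, 2.984]
force: [2.9, -1.5, -2.8]
grip_width: 0.0217
grip_force: 12.0
```

Tip about 26 mm in; 10 mm remain. I'll finish it slowly.

step_arm([
  {"dp":[0.05,0,0.1],"twist":0},
  {"dp":[0.05,0,0.1],"twist":0},
  {"dp":[0.01,0,0.03],"twist":0},
  {"dp":[0,0,0],"twist":0},
  {"dp":[0,0,0],"twist":0},
])

```text
time_s: 17.4
ee_pos: [0.4531, 0.1959, 0.1925]
eef_rot: [3.141, 0.0, 2.984]
force: [1.7, -1.4, 3.3]
grip_width: 0.0219
grip_force: 12.0
```

```bash
cat > chk.py <<'E'
from h import *
o=np.array([.5233,.1842,.1377]); n=np.array([.495,-.076,.866]);n/=np.linalg.norm(n)
x=np.array([0,0,1.])-n*n[2]; x/=np.linalg.norm(x); y=np.cross(n,x); H=o+.0988*x-.0011*y
im,d,c,M=grab('wrist'); np.savez('chk',im=im,d=d,M=M); P,u,v=pts(d,c,M); e=P-H; X,Y,h=e@x*1e3,e@y*1e3,e@n*1e3
print(ctrl.get_obs()['ee_pos'].round(4),'force',ctrl.get_obs()['force'].round(1))
k=(abs(Y)<3)&(X>-30)&(X<25)&(h>-3)&(h<60)
for b in range(-2,56,2):
    s=k&(h>=b)&(h<b+2)
    if s.sum(): print(b,s.sum(),'X',X[s].min().round(1),X[s].max().round(1),end='; ')
E
python3 chk.py
```

```text
[0.4531 0.1959 0.1926] force [ 2.  -2.3  3. ]
-2 165 X 10.4 21.0; 0 120 X 10.3 20.8; 2 36 X 10.5 12.2; 4 41 X 10.6 12.8; 6 36 X 10.6 12.3; 8 53 X 9.9 12.5; 10 51 X 10.4 13.0; 12 42 X 10.2 12.3; 14 47 X 10.6 12.3; 16 51 X 10.5 13.0; 18 54 X 10.5 12.4; 20 54 X 10.3 12.5; 22 50 X 10.6 12.7; 24 57 X 10.6 12.6; 26 53 X 10.5 12.6; 28 49 X 10.8 12.9; 30 69 X 10.5 13.1; 32 58 X 10.7 13.3; 34 59 X 10.2 13.3; 36 306 X -9.6 12.8; 38 221 X -8.6 12.9;
```

step_arm([
  {"dp":[0,0,0],"twist":0},
  {"dp":[0,0,0],"twist":0},
  {"dp":[0,0,0],"twist":0},
  {"dp":[0,0,0],"twist":0},
  {"dp":[0,0,-0.4],"twist":0},
  {"dp":[0,0,-0.8],"twist":0},
  {"dp":[0,0,-0.8],"twist":0},
  {"dp":[0,0,-0.5],"twist":0},
  {"dp":[0,0,0],"twist":0},
  {"dp":[0,0,0],"twist":0},
  {"dp":[0,0,0],"twist":0},
], gripper=0.2)

```text
time_s: 18.55
ee_pos: [0.4526, 0.1958, 0.2908]
eef_rot: [-3.141, -0.002, 2.984]
force: [-0.5, -0.5, -0.4]
grip_width: 0.0564
grip_force: 0.0
```

```bash
python3 chk.py
python3 - <<'E'
from h import *
f=np.load('chk.npz'); im=f['im']; im2,*_=grab('scene'); p=im2[130:250,280:420]
save('fin',np.hstack([cv2.resize(im,(440,330)),cv2.resize(p,(360,330))]))
E
```

```text
[0.4526 0.1957 0.2909] force [0.  0.1 0.1]
-2 88 X 6.9 20.8; 0 64 X 7.2 20.9; 2 14 X 7.2 8.6; 4 16 X 6.5 8.6; 6 13 X 7.3 8.6; 8 14 X 7.1 8.9; 10 18 X 7.5 8.7; 12 20 X 6.8 8.5; 14 20 X 6.8 8.5; 16 18 X 6.4 8.9; 18 20 X 6.8 7.8; 20 23 X 6.7 7.9; 22 22 X 6.2 8.6; 24 21 X 5.5 8.0; 26 22 X 5.8 7.9; 28 22 X 6.3 7.9; 30 18 X 6.1 8.0; 32 25 X 5.8 8.5; 34 25 X 5.6 8.1; 36 86 X -14.7 7.4; 38 151 X -13.6 7.1;
```

View pics/fin.png

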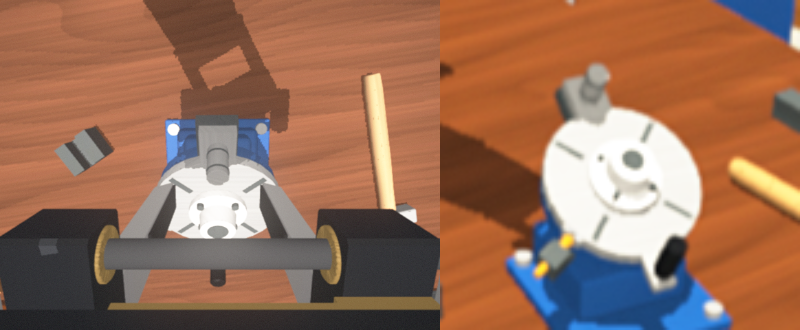

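The pin's head sits flush on the lug (top about 38–39 mm above its face, tilt within about 0.03 rad), and the gripper is clear of everything.

```bash
python3 -c "
from station import ctrl
print(ctrl.hand_in())"
```

```text
the job is handed in; nothing more can be done
None
```

The table is turned into its detent, the steel lock pin is fully home through lug and ear and released, and the job is handed in at about 19 s (no verdict came back); the arm touched no bystanders, but the green look-alike pin, which isn't on the bystander list, fell over without the arm touching it as far as I could tell.

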